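# Put the dropper bottle back on the bench riser

### The arm

A 6-joint arm with a two-finger parallel gripper is mounted at the origin on a cart in front of the work surface, level with it; the furniture and walls round the work are solid. World frame = base frame: x ahead of the robot, y to its left, z up, the work surface at z = 0. Lengths are in m, angles in rad, forces in N, time in s.
With the tool pointing down it reaches from about 0.425 to 0.95 m from the base axis. Payload 3.5 kg.
Tool frame: the origin (TCP) lies at the very end of the fingers, on their centre line; the grasp point (between the pads) lies 19 mm behind it; z points along the fingers, y is the direction in which the jaws open and shut (so a half turn about z gives the same grasp; the last joint's range is limited). The gripper opens to 85 mm and grips with 20 to 120 N. Pads are 22 mm wide; open, the fingers measure 114 mm over their backs; the gripper's body (76 mm by 85 mm) begins 54 mm behind the grasp point. The pads swing forward as they close: fully open they stand 13 mm farther back than shut.
Start: joints at [-1.31, 0.286, 1.577, -0, 1.279, -0.15], TCP at [0.27, -0.619, 0.231] pointing down, gripper open.
Joint ranges: [-2.77, 2.77], [-0.9, 2.22], [0.21, 2.48], [-1.53, 4.67], [0.24, 2.81], [-2.84, 2.84]. Speed limits (rad/s): [2.79, 2.79, 3.14, 3.14, 3.14, 3.14].

### API

Orientations are given as a unit quaternion [x, y, z, w].
In Python, from plant import get_state, read_camera, sign_off gives the robot as it stands.
- The arm moves only by the tool step_arm, never from a script. Its argument "targets" is a list that holds one entry, the list of rows, each a list of 5 numbers: the opening, from 0 (shut) to 1 (fully open), then the shift along the tool's x, y, z each as a share of 4 cm, from -1 to 1, then the turn about the tool's z as a share of 5 degrees, from -1 to 1. A call has 1 to 10 rows; each row shifts and turns the commanded pose from where the row before left it, along the tool's axes as they then stand; what a row does not reach is not made up. A row lasts 1/12 s, in which the tool goes at most 41.7 mm and 7.16 degrees, less where a joint would pass 70% of its speed; a pose out of reach is approached as far as the arm can. A call with a number of a shift or a turn outside -1 to 1 is refused whole. A call with a gripper value outside its range is refused whole. The fingers move at their own pace and stop on an object; "squeeze" is the grip in N (left out, the last holds). Time passes only in rows, so rows that do not move let the fingers close. It gives the time, the measured TCP pose, the force and the opening at its end, in the units of the state.
- get_state(): the state, without advancing time (a new reading comes with each control period).
- read_camera(name): name is "scene" or "top" or "wrist"; returns a dict with "pixels" (420x560x3 uint8, red, green, blue), "range_z" (420x560 float32, m along the optical axis (not along the pixel's ray), 0 where there is no reading), "mtx" (3x3 intrinsics, pixels), "rvec" (rotation vector, rad) and "tvec" (3), from world to camera coordinates, as OpenCV has them. Camera axes: x right, y down, z forward; pixel columns grow to the right and rows downward; lengths in m; the calibration is good to about 2 mm. A picture is of the moment at which its call begins.
- sign_off(): hands the job in, once; it reports no verdict.
The state is a dict: "time": time; "qpos": joint angles; "dq": joint speeds; "joint_efforts": joint torques, N m; "eef_pos": TCP position; "tcp_rot": TCP orientation; "contact_force": force on the tool from outside, world axes, zero at the start; "wrist_torque": the same for the moment, N m; "opening": opening from 0.0 (shut) to 1.0 (fully open).
Only numpy, scipy, OpenCV 4.12 (cv2) and the standard library are available. Lean on these libraries where they do the work, as an engineer would, in place of code of your own. Each camera call takes 0.05 s, during which the arm holds its last target.

### The job

Put the dropper bottle that stands on the bench in front of the narrow wooden riser up on that riser, standing upright on the one free round mat in line with the two bottles already there. Leave those two bottles standing in their places.

Things in the scene. Friction and masses are not known exactly. Their poses are not given: they have to be found in the camera images.
- bottle_center (a point): Amber dropper bottle to be moved, standing on the bench near a white reagent jar (64 wide, 114 tall) and an empty black cup (69 wide, 66 tall); about 0.1 kg, 116 mm tall; round body 37 mm wide up to 50 mm, narrowing to 70 mm; cap collar 23 mm wide from 70 to 84 mm; firm dropper bulb 12 mm wide above. The point is on its axis, 58 mm above its foot; z up.
- free_place (a point): Centre of the free round black mat (46 mm wide, flush) on top of the riser: a fixed dark wooden shelf, 270 mm long, 56 mm deep, top 70 mm above the bench, with three such mats in a row 90 mm apart; two carry bottles, any one may be free. The point is at the top face; x across the riser (away from the robot), y along its length, z up.
- shelf_bottle_a_center (a point): One of the two dropper bottles that already stand on the riser, the same in shape and size, loose; the point is on its axis, 58 mm above its foot. Not to be disturbed. (Tall glass burettes stand fixed on the right of the bench, at y below -0.1 and x above 0.4: pass them on the robot's side.)
- shelf_bottle_b_center (a point): The other dropper bottle that already stands on the riser, the same in shape and size, loose; the point is on its axis, 58 mm above its foot. Not to be disturbed.
Mind the look-alikes: they are no part of the job. What is shaped like the part that bears bottle_center but turquoise or yellow is not meant.

How it is judged:
At the end, for the whole second after the job is handed in: The bottle stands upright (within 6 degrees) on the riser, its axis within 15 mm of the centre of the free mat; the two other bottles on the riser are within 15 mm of where they stood (horizontal distance between bottle_center and free_place below 0.015 m and z of bottle_center in the frame of free_place between 0.052 and 0.064 m and angle between bottle_center's own z axis and vertical below 0.1 rad and distance of each of shelf_bottle_a_center, shelf_bottle_b_center from where it was at the start of the episode below 0.015 m); the robot touches nothing.
It fails at once if a bottle on the riser is knocked over (angle between any of shelf_bottle_a_center, shelf_bottle_b_center's own z axis and vertical above 0.5 rad).
It also fails if it takes over 38 s, if anything falls off the work surface, if the arm or the gripper's body presses on something with over 40 N, if the wrist force passes 120 N, or if a joint passes its speed limit or range.

## Working session

There is one attempt and no reset: what is moved stays moved. The work goes in short steps, Python scripts to look and compute and a tool call to move; the robot and the scene stay as the last step left them, time stands still between calls to the robot, and variables do not carry over. Pictures are saved under pics/ and viewed, and the job is handed in when it is done.

Besides the shell and the picture viewer there is one more tool, called after "Emit:" by a JSON object that holds its "fn" and its "kwargs", one argument or row to a line. step_arm: Moves the arm, as the interface text tells. Shift numbers are shares of 4 cm and turn numbers shares of 5 degrees, none past 1 either way. Its arguments: {"type":"object","properties":{"targets":{"type":"array"},"squeeze":{"type":"number"}},"required":["targets"]}

```bash
mkdir -p pics; ls; cat > h.py <<'E'
import numpy as np, cv2, pickle
from plant import get_state, read_camera
def snap(n,f):
    c=read_camera(n); cv2.imwrite('pics/'+f,c['pixels'][:,:,::-1]); pickle.dump(c,open(f[:-4]+'.pkl','wb')); return c
def cloud(c):
    h,w=c['range_z'].shape; v,u=np.mgrid[:h,:w]; z=c['range_z']; K=c['mtx']
    p=np.stack([(u-K[0,2])/K[0,0]*z,(v-K[1,2])/K[1,1]*z,z],-1)
    R=cv2.Rodrigues(np.array(c['rvec'],float))[0]
    return (p-np.array(c['tvec'],float).ravel())@R
E
python3 - <<'E'
from h import *
for n in ['scene','top']: 
    c=snap(n,n+'0.png')
print(get_state())
E
```

```text
pics
{'time': 0.1, 'qpos': array([-1.30999296e+00,  2.87069296e-01,  1.57803073e+00,  2.09049956e-05,
        1.27861257e+00, -1.49965671e-01]), 'dq': array([-0.00034665, -0.00128547, -0.00324563, -0.00089179,  0.00116009,
        0.00056029]), 'joint_efforts': array([ 1.23830559e-03, -4.07291937e+01, -2.93698597e+01, -1.00813879e-04,
        3.40727769e-03,  4.85282087e-06]), 'eef_pos': array([ 0.26943504, -0.61824461,  0.23009063]), 'tcp_rot': array([ 9.78982703e-01,  2.03940541e-01, -4.87213660e-05, -1.05889776e-03]), 'contact_force': array([-0.11566765, -0.01560337, -0.58220885]), 'wrist_torque': array([-0.05476649,  0.036302  , -0.01728531]), 'opening': 0.9996743075192296}
```

View pics/scene0.png

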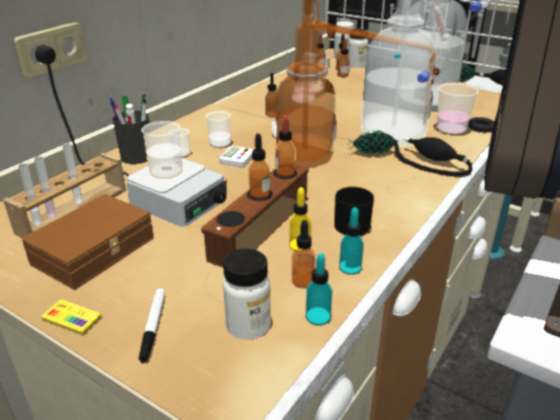

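View pics/top0.png

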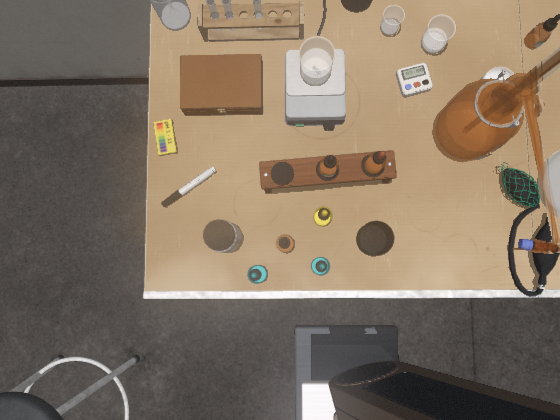

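Candidates for the bottle in the scene view:
- Amber on the bench (303,258), top view (285,243). This is my choice.
- Yellow (300,222) and turquoise (351,245) and (319,292). These are look-alikes.
- Amber on the riser (259,172) and (285,150). These stay.
- Amber bottles at the back (272,95) and (343,60). These are not in front of the riser.

The free mat is at scene (231,219), top (282,173).

```bash
python3 - <<'E'
from h import *
s=pickle.load(open('scene0.pkl','rb'));t=pickle.load(open('top0.pkl','rb'))
a=cv2.resize(s['pixels'][170:350,200:400],None,fx=2.5,fy=2.5,interpolation=2); b=cv2.resize(t['pixels'][130:300,190:410],None,fx=2,fy=2)
o=np.zeros((450,500,3),np.uint8);o[:]=a;cv2.imwrite('pics/cs.png',o[:,:,::-1]);cv2.imwrite('pics/ct.png',b[:,:,::-1])
P=cloud(t)
for n,(u,v) in dict(amber=(285,243),yel=(323,216),tqL=(257,274),tqR=(320,266),jar=(223,235),cup=(375,238),mat=(282,173),A=(328,163),B=(376,160),riserL=(264,176),riserR=(392,162),bench=(300,255)).items():
    print(n,P[v,u].round(3))
# objects as clusters in height from top camera
def fit(n,c,lo,hi,r=.035):
    Q=np.concatenate([cloud(s).reshape(-1,3),]); 
    m=(Q[:,2]>lo)&(Q[:,2]<hi)&(np.hypot(Q[:,0]-c[0],Q[:,1]-c[1])<r)
    q=Q[m]; print(n,'scene',m.sum(),q.min(0).round(3),q.max(0).round(3))
    Q=P.reshape(-1,3); m=(Q[:,2]>lo)&(Q[:,2]<hi)&(np.hypot(Q[:,0]-c[0],Q[:,1]-c[1])<r)
    q=Q[m]; 
    if len(q): print(n,'top',m.sum(),q.min(0).round(3),q.max(0).round(3),q.mean(0).round(3))
for n,(u,v) in dict(amber=(285,243),yel=(323,216),tqL=(257,274),tqR=(320,266)).items(): fit(n,P[v,u],.072,.13); fit(n,P[v,u],.02,.06)
for n,(u,v) in dict(A=(328,163),B=(376,160)).items(): fit(n,P[v,u],.142,.2)
E
```

```text
amber [0.431 0.186 0.114]
yel [0.482 0.114 0.097]
tqL [0.373 0.24  0.099]
tqR [0.388 0.122 0.113]
jar [0.447 0.303 0.116]
cup [0.444 0.002 0.007]
mat [0.572 0.192 0.07 ]
A [0.573 0.106 0.156]
B [0.578 0.019 0.153]
riserL [0.566 0.228 0.069]
riserR [ 0.59  -0.026  0.072]
bench [0.41  0.158 0.001]
amber scene 304 [0.42  0.181 0.072] [0.443 0.204 0.116]
amber top 108 [0.422 0.179 0.073] [0.444 0.199 0.12 ] [0.433 0.189 0.093]
amber scene 531 [0.414 0.178 0.02 ] [0.449 0.21  0.06 ]
amber top 108 [0.415 0.172 0.031] [0.451 0.206 0.06 ] [0.433 0.188 0.055]
yel scene 258 [0.476 0.103 0.072] [0.498 0.126 0.116]
yel top 113 [0.478 0.101 0.074] [0.499 0.122 0.118] [0.487 0.112 0.093]
yel scene 271 [0.468 0.102 0.02 ] [0.504 0.133 0.06 ]
yel top 119 [0.47  0.093 0.021] [0.504 0.129 0.06 ] [0.484 0.113 0.052]
tqL scene 356 [0.36  0.236 0.072] [0.382 0.26  0.116]
tqL top 119 [0.361 0.234 0.073] [0.382 0.257 0.118] [0.372 0.245 0.092]
tqL scene 649 [0.352 0.235 0.02 ] [0.389 0.267 0.06 ]
tqL top 134 [0.354 0.227 0.021] [0.39  0.264 0.06 ] [0.373 0.243 0.053]
tqR scene 283 [0.375 0.108 0.072] [0.398 0.132 0.115]
tqR top 110 [0.378 0.107 0.074] [0.399 0.128 0.118] [0.388 0.118 0.093]
tqR scene 533 [0.367 0.108 0.02 ] [0.404 0.14  0.06 ]
tqR top 118 [0.369 0.101 0.023] [0.405 0.136 0.06 ] [0.388 0.12  0.054]
A scene 246 [0.566 0.095 0.142] [0.589 0.118 0.186]
A top 134 [0.567 0.091 0.143] [0.589 0.113 0.19 ] [0.575 0.104 0.163]
B scene 214 [0.571 0.005 0.142] [0.594 0.027 0.186]
B top 143 [0.573 0.002 0.142] [0.595 0.024 0.189] [0.581 0.015 0.162]
```

View pics/cs.png

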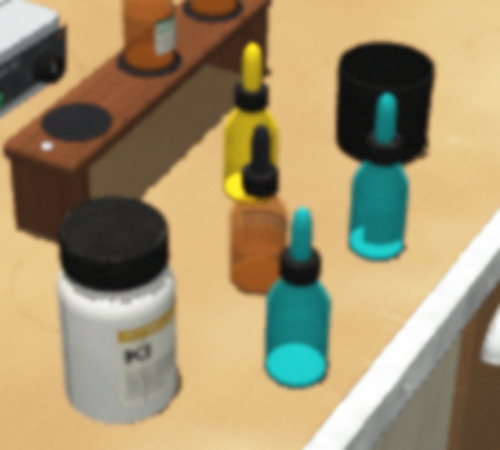

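View pics/ct.png

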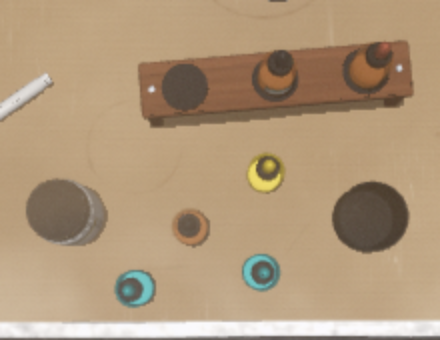

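The close crops confirm the pick: amber, between two turquoise bottles and one yellow, on the bench. Next I check the mat centre by mask and the obstacles along the path.

```bash
python3 - <<'E'
from h import *
s=pickle.load(open('scene0.pkl','rb'));t=pickle.load(open('top0.pkl','rb'))
def ray(c,u,v,z):
    R=cv2.Rodrigues(np.array(c['rvec'],float))[0];T=np.array(c['tvec'],float).ravel();o=-R.T@T
    d=R.T@np.linalg.inv(c['mtx'])@[u,v,1];return o+d*(z-o[2])/d[2]
for n,c,(u,v) in (('top',t,(282,173)),('scene',s,(231,219))):
    g=cv2.cvtColor(c['pixels'],cv2.COLOR_RGB2GRAY); print(g[v-12:v+13:4,u], g[v,u-16:u+17:4])
    th=(int(g[v,u])+int(np.median(g[v,[u-16,u+16]])))/2
    m=((g<th)*255).astype(np.uint8); k,l,st,ce=cv2.connectedComponentsWithStats(m)
    cs,_=cv2.findContours((l==l[v,u]).astype(np.uint8),0,1); e=cv2.fitEllipse(max(cs,key=len)); print(n,e,ray(c,*e[0],.07).round(4))
for n,c in (('s',s),('t',t)):
    P=cloud(c); Q=P[c['range_z']>0]
    for y0 in np.arange(-.6,.0,.05):
        for lo,hi in((.12,.2),(.2,.6)):
            m=(Q[:,2]>lo)&(Q[:,2]<hi)&(Q[:,1]>y0)&(Q[:,1]<y0+.05)&(Q[:,0]>.2)&(Q[:,0]<.7)
            if m.sum()>3: print(n,round(y0,2),lo,hi,m.sum(),np.sort(Q[m,0])[[0,2]].round(3))
E
```

```text
[112  78  77  80  78  77  78] [196 101  78  80  80  82  77 111 114]
top ((326.8674011230469, 171.866943359375), (35.21064376831055, 176.8216552734375), 84.89324951171875) [0.5727 0.1031 0.07  ]
[106  63  46  45  44  83  91] [96 46 43 44 45 44 44 49 92]
scene ((230.6010284423828, 218.66404724121094), (14.721799850463867, 27.303382873535156), 86.67798614501953) [0.5697 0.1943 0.07  ]
s -0.6 0.12 0.2 220 [0.505 0.508]
s -0.6 0.2 0.6 248 [0.503 0.511]
s -0.5 0.2 0.6 376 [0.464 0.465]
s -0.45 0.12 0.2 49 [0.466 0.467]
s -0.45 0.2 0.6 505 [0.358 0.361]
s -0.4 0.12 0.2 575 [0.468 0.475]
s -0.4 0.2 0.6 1761 [0.373 0.373]
s -0.35 0.12 0.2 1556 [0.492 0.495]
s -0.35 0.2 0.6 624 [0.38 0.38]
s -0.3 0.2 0.6 26 [0.394 0.396]
s -0.25 0.12 0.2 223 [0.411 0.413]
s -0.25 0.2 0.6 1041 [0.405 0.407]
s -0.2 0.12 0.2 829 [0.597 0.599]
s -0.2 0.2 0.6 2107 [0.413 0.414]
s -0.15 0.12 0.2 1278 [0.607 0.608]
s -0.15 0.2 0.6 51 [0.643 0.648]
s -0.05 0.2 0.6 55 [0.238 0.239]
t -0.3 0.2 0.6 18 [0.408 0.409]
t -0.25 0.12 0.2 292 [0.413 0.415]
t -0.25 0.2 0.6 1802 [0.407 0.407]
t -0.2 0.12 0.2 879 [0.599 0.599]
t -0.2 0.2 0.6 3176 [0.415 0.415]
t -0.15 0.12 0.2 1144 [0.611 0.612]
t -0.15 0.2 0.6 72 [0.646 0.647]
t -0.1 0.2 0.6 1076 [0.251 0.251]
t -0.05 0.12 0.2 13 [0.572 0.576]
t -0.05 0.2 0.6 2846 [0.238 0.238]
```

```bash
python3 - <<'E'
from h import *
for f in ('scene0','top0'):
    c=pickle.load(open(f+'.pkl','rb'));P=cloud(c);Q=P[c['range_z']>0]
    for y0 in np.arange(-.5,-.1,.05):
        for z0 in np.arange(.02,.9,.08):
            m=(Q[:,2]>z0)&(Q[:,2]<z0+.08)&(Q[:,1]>y0)&(Q[:,1]<y0+.05)&(Q[:,0]>.15)&(Q[:,0]<.5)
            if m.sum()>3: print(f,round(y0,2),z0.round(2),m.sum(),np.sort(Q[m,0])[2].round(3),end=' | ')
        print()
c=pickle.load(open('top0.pkl','rb'));s=pickle.load(open('scene0.pkl','rb'))
cv2.imwrite('pics/b.png',np.hstack([cv2.resize(c['pixels'][:300,400:],None,fx=2,fy=2),cv2.resize(s['pixels'][:300,300:500],None,fx=2,fy=2)])[:,:,::-1])
E
```

```text
scene0 -0.5 0.02 851 0.405 | scene0 -0.5 0.1 54 0.403 | scene0 -0.5 0.18 231 0.465 | scene0 -0.5 0.26 115 0.482 | 
scene0 -0.45 0.02 117 0.467 | scene0 -0.45 0.1 65 0.467 | scene0 -0.45 0.18 96 0.472 | scene0 -0.45 0.26 50 0.361 | 
scene0 -0.4 0.02 537 0.47 | scene0 -0.4 0.1 436 0.474 | scene0 -0.4 0.18 378 0.38 | scene0 -0.4 0.26 283 0.373 | 
scene0 -0.35 0.02 845 0.331 | scene0 -0.35 0.1 50 0.495 | scene0 -0.35 0.18 18 0.496 | scene0 -0.35 0.26 77 0.38 | 
scene0 -0.3 0.18 26 0.396 | 
scene0 -0.25 0.1 95 0.414 | scene0 -0.25 0.18 338 0.407 | scene0 -0.25 0.26 397 0.414 | 
scene0 -0.2 0.18 68 0.414 | 



top0 -0.4 0.02 32 0.409 | 
top0 -0.35 0.02 806 0.33 | 
top0 -0.3 0.18 18 0.409 | 
top0 -0.25 0.1 17 0.415 | top0 -0.25 0.18 352 0.407 | top0 -0.25 0.26 569 0.413 | 
top0 -0.2 0.18 55 0.415 |
```

View pics/b.png

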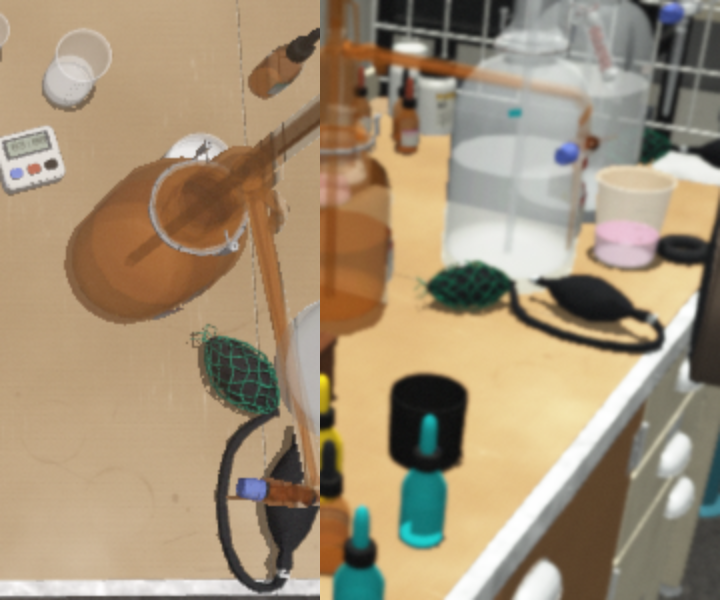

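```bash
python3 - <<'E'
from h import *
c=pickle.load(open('scene0.pkl','rb'));P=cloud(c)
m=(c['range_z']>0)&(P[...,1]>-.5)&(P[...,1]<-.28)&(P[...,0]>.2)&(P[...,0]<.46)&(P[...,2]>.1)&(P[...,2]<.5)
k,l,st,ce=cv2.connectedComponentsWithStats(m.astype(np.uint8))
for i in range(1,k):
    if st[i,4]>3: q=P[l==i]; print(st[i],q.min(0).round(3),q.max(0).round(3))
E
```

```text
[470   0  31  58 439] [ 0.358 -0.408  0.224] [ 0.397 -0.337  0.337]
[445  93   4   2   7] [ 0.45  -0.482  0.1  ] [ 0.459 -0.474  0.104]
[450  94  22   3  33] [ 0.402 -0.497  0.1  ] [ 0.445 -0.473  0.105]
```

The second look shows burette stopcocks at about (0.40,-0.23) and (0.37,-0.38), z 0.18 to 0.34. I'll sweep well inside them, at about 0.35 to 0.4 m radius.

Emit:
{"fn": "step_arm", "kwargs": {
  "targets": [
    [[0.65,0.06,-0.87,0,0],[0.65,0.06,-0.87,0,0],[0.65,0.06,-0.87,0,0],[0.65,0.06,-0.87,0,0],[0.65,0.06,-0.87,0,0],[0.65,0.06,-0.87,0,0],[0.65,0,0,0,-1],[0.65,0,0,0,-1],[0.65,0,0,0,-1],[0.65,0,0,0,0]]
  ]
}}

```text
time: 0.93
eef_pos: [0.1993, -0.4211, 0.231]
tcp_rot: [0.944, 0.331, 0.0, -0.0]
contact_force: [-0.1, 0.7, 0.4]
opening: 0.648
```

Emit:
{"fn": "step_arm", "kwargs": {
  "targets": [
    [[0.65,0,0,0,-1],[0.65,0,0,0,-1],[0.65,0,0,0,-1],[0.65,0,0,0,-1],[0.65,0,0,0,-1],[0.65,0,0,0,-1],[0.65,0,0,0,-1],[0.65,0,0,0,-1],[0.65,0,0,0,-1],[0.65,0,0,0,-1]]
  ]
}}

```text
time: 1.77
eef_pos: [0.1994, -0.4215, 0.2309]
tcp_rot: [0.715, 0.699, 0.0, -0.0]
contact_force: [0.3, -0.3, -0.2]
opening: 0.652
```

Emit:
{"fn": "step_arm", "kwargs": {
  "targets": [
    [[0.65,0.78,0.4,0,-0.28],[0.65,0.78,0.4,0,0],[0.65,0.78,0.4,0,0],[0.65,0.78,0.4,0,0],[0.65,0,0,0,0]]
  ]
}}

```text
time: 2.18
eef_pos: [0.2659, -0.293, 0.2305]
tcp_rot: [0.707, 0.707, 0.001, -0.001]
contact_force: [1.3, -0.5, -0.3]
opening: 0.649
```

Emit:
{"fn": "step_arm", "kwargs": {
  "targets": [
    [[0.65,0.8,0.27,0,0],[0.65,0.8,0.27,0,0],[0.65,0.8,0.27,0,0],[0.65,0.8,0.27,0,0],[0.65,0.8,0.27,0,0],[0.65,0,0,0,0]]
  ]
}}

```text
time: 2.68
eef_pos: [0.3194, -0.1332, 0.231]
tcp_rot: [0.706, 0.708, 0.001, -0.0]
contact_force: [0.4, -0.2, -0.2]
opening: 0.652
```

Emit:
{"fn": "step_arm", "kwargs": {
  "targets": [
    [[0.65,0.81,0.28,0,0],[0.65,0.81,0.28,0,0],[0.65,0.81,0.28,0,0],[0.65,0.81,0.28,0,0],[0.65,0.81,0.28,0,0],[0.65,0.81,0.28,0,0],[0.65,0.81,0.28,0,0],[0.65,0.81,0.28,0,0],[0.65,0.81,0.28,0,0],[0.65,0.81,0.28,0,0]]
  ]
}}

```text
time: 3.52
eef_pos: [0.4316, 0.1877, 0.231]
tcp_rot: [0.708, 0.706, -0.0, 0.0]
contact_force: [0.2, 0.3, 0.6]
opening: 0.649
```

Emit:
{"fn": "step_arm", "kwargs": {
  "targets": [
    [[0.65,0,0,0,0],[0.65,0,0,0,0]]
  ]
}}

```text
time: 3.68
eef_pos: [0.4312, 0.187, 0.2307]
tcp_rot: [0.707, 0.707, -0.001, -0.0]
contact_force: [-0.0, 0.6, -0.6]
opening: 0.65
```

```bash
python3 - <<'E'
from h import *
print(get_state()['eef_pos'],get_state()['tcp_rot'],get_state()['qpos'].round(2))
c=snap('wrist','w1.png');P=cloud(c);Q=P[c['range_z']>0]
for lo,hi in((.072,.083),(.088,.118),(.01,.05)):
    m=(Q[:,2]>lo)&(Q[:,2]<hi)&(np.hypot(Q[:,0]-.432,Q[:,1]-.191)<.03);q=Q[m];print(m.sum(), q.min(0).round(4) if m.any() else 0,q.max(0).round(4)if m.any() else 0)
E
```

```text
[0.43122026 0.18700171 0.23065342] [ 7.07047207e-01  7.07165724e-01 -9.14360105e-04 -2.24503191e-04] [ 0.19 -0.18  2.06 -0.    1.26  0.19]
185 [0.4223 0.1812 0.0721] [0.4445 0.2022 0.083 ]
219 [0.4281 0.1858 0.089 ] [0.4395 0.1969 0.117 ]
193 [0.4155 0.1779 0.0103] [0.4517 0.2092 0.05  ]
```

View pics/w1.png

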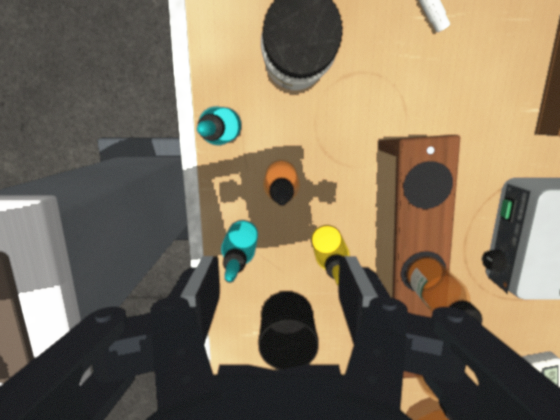

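The wrist view shows the amber bottle (280,188) with turquoise and yellow clear on both sides. Its axis comes to (0.4335, 0.1915), matching the other views to 2 mm. I'll descend so the pads close on the collar.

Emit:
{"fn": "step_arm", "kwargs": {
  "targets": [
    [[0.65,0.11,0.05,0,0],[0.65,0,0,1,0],[0.65,0,0,1,0],[0.65,0,0,1,0],[0.65,0,0,0.5,0],[0.65,0,0,0.5,0],[0.65,0,0,0,0],[0.65,0,0,0,0]]
  ]
}}

```text
time: 4.4
eef_pos: [0.4323, 0.1897, 0.0708]
tcp_rot: [0.708, 0.706, -0.001, -0.001]
contact_force: [-0.4, 0.0, 0.4]
opening: 0.651
```

```bash
python3 - <<'E'
from h import *
print(get_state()['eef_pos'])
s=snap('scene','s1.png');t=read_camera('top')
a=cv2.resize(s['pixels'][130:340,200:400],(600,600)); cv2.imwrite('pics/s1c.png',a[:,:,::-1])
E
```

```text
[0.43227784 0.18973363 0.07078702]
```

View pics/s1c.png

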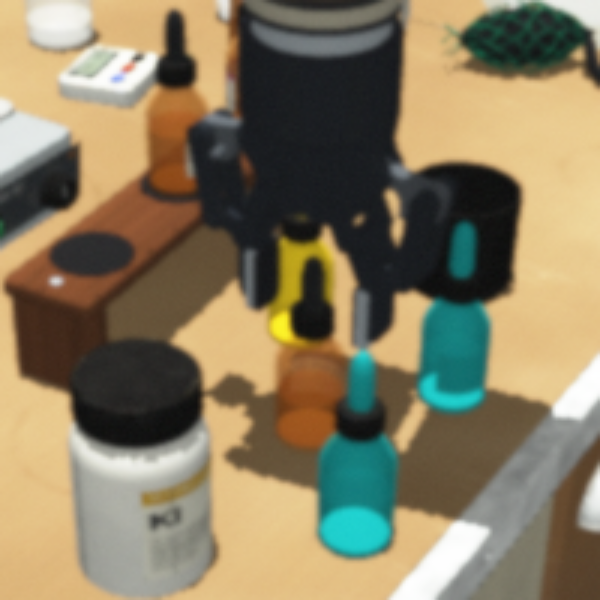

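Emit:
{"fn": "step_arm", "kwargs": {
  "targets": [
    [[0.65,0.05,0.03,0.03,0],[0.1,0,0,0,0],[0.1,0,0,0,0],[0.1,0,0,0,0],[0.1,0,0,0,0],[0.1,0,0,0,0],[0.1,0,0,0,0],[0.1,0,0,0,0],[0.1,0,0,0,0]]
  ],
  "squeeze": 50
}}

```text
time: 5.25
eef_pos: [0.4346, 0.1931, 0.0712]
tcp_rot: [0.707, 0.707, 0.0, 0.0]
contact_force: [-0.7, 0.2, 6.2]
opening: 0.244
```

Emit:
{"fn": "step_arm", "kwargs": {
  "targets": [
    [[0.1,0,0,-0.4,0],[0.1,0,0,-0.4,0],[0.1,0,0,-0.4,0],[0.1,0,0,0,0],[0.1,0,0,0,0]]
  ]
}}

```text
time: 5.67
eef_pos: [0.4344, 0.193, 0.1184]
tcp_rot: [0.707, 0.707, 0.001, 0.0]
contact_force: [-0.4, -0.9, -0.6]
opening: 0.242
```

```bash
python3 - <<'E'
from h import *
print(get_state()['eef_pos'],get_state()['opening'])
s=snap('scene','s2.png')
a=cv2.resize(s['pixels'][130:340,200:400],(600,600)); cv2.imwrite('pics/s2c.png',a[:,:,::-1])
E
```

```text
[0.43441425 0.19300941 0.1184283 ] 0.24214889522229413
```

View pics/s2c.png

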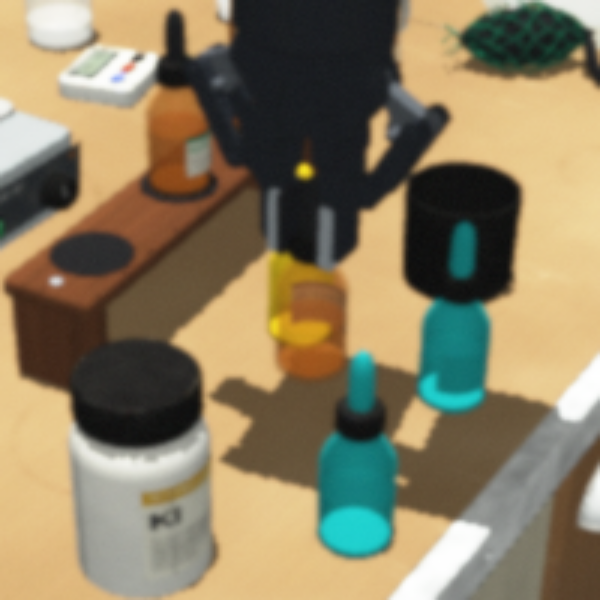

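Emit:
{"fn": "step_arm", "kwargs": {
  "targets": [
    [[0.1,0,0,-0.8,0],[0.1,0,0,-0.8,0],[0.1,0,0,0,0],[0.1,0,0.57,0,0],[0.1,0,0.57,0,0],[0.1,0,0.57,0,0],[0.1,0,0.57,0,0],[0.1,0,0.57,0,0],[0.1,0.02,0.57,0,0],[0.1,0,0,0,0]]
  ]
}}

```text
time: 6.55
eef_pos: [0.5734, 0.1929, 0.1798]
tcp_rot: [0.708, 0.706, -0.0, -0.0]
contact_force: [-0.8, -0.1, -0.6]
opening: 0.243
```

```bash
cat > m.py <<'E'
from h import *
import sys
n=sys.argv[1]; print(get_state()['eef_pos'],get_state()['opening'])
z0=float(sys.argv[2]); x0,y0=map(float,sys.argv[3:5])
for cam in('scene','top'):
    c=snap(cam,cam+n+'.png');P=cloud(c);hsv=cv2.cvtColor(c['pixels'],cv2.COLOR_RGB2HSV)
    for k in range(3):
        lo=z0+.003+k*.015;hi=lo+.015
        m=(c['range_z']>0)&(P[...,2]>lo)&(P[...,2]<hi)&(np.hypot(P[...,0]-x0,P[...,1]-y0)<.032)
        q=P[m]
        if len(q)>15:
            f=lambda v:np.hypot(q[:,0]-v[0],q[:,1]-v[1])-.0185
            from scipy.optimize import least_squares
            r=least_squares(f,[x0,y0],loss='soft_l1',f_scale=.001);print(cam,k,len(q),r.x.round(4),'rms',np.sqrt(np.mean(f(r.x)**2)).round(4))
    m=(c['range_z']>0)&(np.hypot(P[...,0]-x0,P[...,1]-y0)<.025)&(P[...,2]>.075)&(P[...,2]<.2)&(hsv[...,1]>120)&(hsv[...,0]<20)
    if m.sum(): print(cam,'amber z min',np.percentile(P[m][:,2],[0,2,98]).round(4))
    for nm,(x,y) in dict(A=(.578,.105),B=(.583,.015)).items():
        m=(c['range_z']>0)&(P[...,2]>.142)&(P[...,2]<.2)&(np.hypot(P[...,0]-x,P[...,1]-y)<.03); q=P[m]
        if len(q): print(cam,nm,len(q),q.min(0).round(3),q.max(0).round(3))
    if cam=='scene': cv2.imwrite('pics/c%s.png'%n,cv2.resize(c['pixels'][80:290,180:380],(600,600))[:,:,::-1])
E
python3 m.py 3 .110 .572 .194
```

```text
[0.57336866 0.19291318 0.17978643] 0.2432090994702999
scene 0 198 [0.5722 0.1897] rms 0.0011
scene 1 198 [0.5722 0.1899] rms 0.0011
scene 2 207 [0.5726 0.19  ] rms 0.001
scene amber z min [0.1074 0.1107 0.1739]
scene A 248 [0.565 0.093 0.142] [0.588 0.117 0.187]
scene B 216 [0.572 0.004 0.142] [0.593 0.028 0.186]
top A 57 [0.568 0.091 0.143] [0.585 0.105 0.188]
top B 143 [0.573 0.003 0.143] [0.595 0.024 0.187]
```

View pics/c3.png

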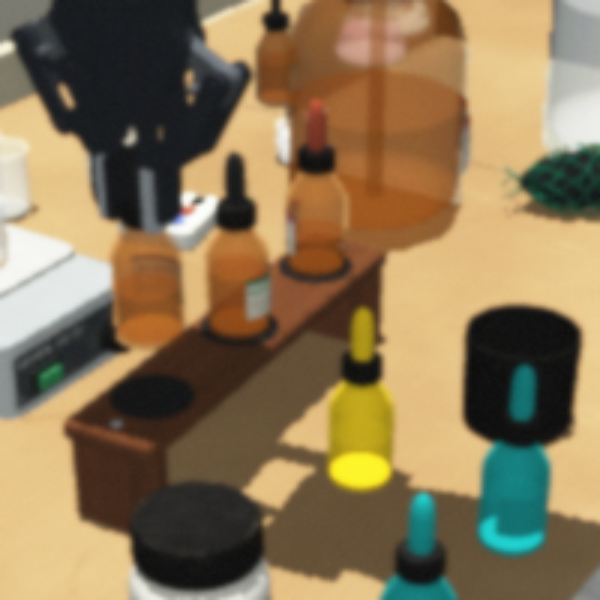

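Emit:
{"fn": "step_arm", "kwargs": {
  "targets": [
    [[0.1,0.1,-0.03,0,0],[0.1,0,0,0.3,0],[0.1,0,0,0.3,0],[0.1,0,0,0.25,0],[0.1,0,0,0.08,0],[0.1,0,0,0,0],[0.1,0,0,0,0]]
  ]
}}

```text
time: 7.23
eef_pos: [0.5694, 0.1975, 0.1445]
tcp_rot: [0.707, 0.707, -0.0, -0.0]
contact_force: [0.7, 0.6, -0.7]
opening: 0.241
```

```bash
python3 m.py 4 .072 .572 .194
```

```text
[0.56936131 0.19751819 0.14445825] 0.2412939512972582
scene 0 178 [0.568  0.1943] rms 0.0011
scene 1 192 [0.5682 0.1944] rms 0.0011
scene 2 193 [0.5684 0.1945] rms 0.0011
scene amber z min [0.075  0.0766 0.1396]
scene A 153 [0.565 0.095 0.142] [0.584 0.118 0.173]
scene B 219 [0.571 0.003 0.142] [0.594 0.026 0.186]
top A 129 [0.566 0.092 0.144] [0.589 0.113 0.189]
top B 142 [0.573 0.003 0.142] [0.595 0.024 0.187]
```

View pics/c4.png

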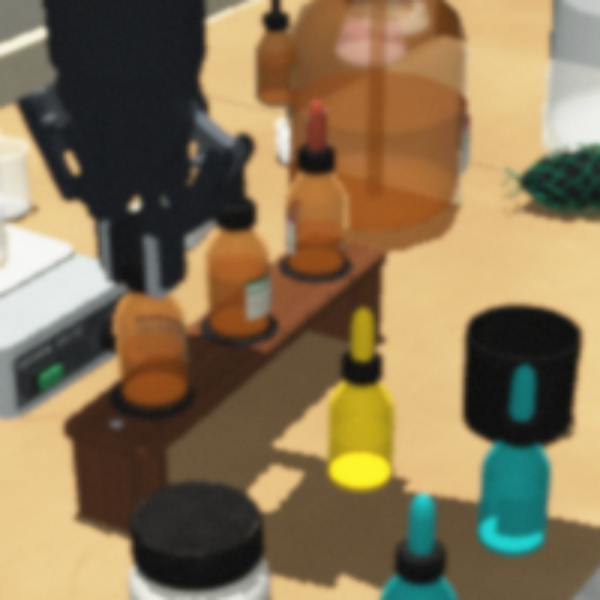

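Now it is 2 to 3 mm above the mat and 2 to 3 mm short in x. I'll correct x and touch down.

Emit:
{"fn": "step_arm", "kwargs": {
  "targets": [
    [[0.1,0,0.07,0.03,0],[0.1,0,0,0.04,0],[0.1,0,0,0,0],[0.1,0,0,0,0]]
  ]
}}

```text
time: 7.67
eef_pos: [0.5725, 0.1975, 0.1421]
tcp_rot: [0.708, 0.707, -0.0, -0.0]
contact_force: [0.3, 0.2, -0.2]
opening: 0.24
```

Emit:
{"fn": "step_arm", "kwargs": {
  "targets": [
    [[0.1,0,0,0.03,0],[0.1,0,0,0,0],[0.1,0,0,0,0]]
  ]
}}

```text
time: 7.92
eef_pos: [0.5726, 0.1976, 0.1412]
tcp_rot: [0.707, 0.707, 0.0, 0.0]
contact_force: [0.4, -0.3, -0.5]
opening: 0.243
```

Emit:
{"fn": "step_arm", "kwargs": {
  "targets": [
    [[0.1,0,0,0.025,0],[0.1,0,0,0,0],[0.1,0,0,0,0]]
  ]
}}

```text
time: 8.17
eef_pos: [0.5729, 0.1977, 0.1412]
tcp_rot: [0.707, 0.707, 0.0, 0.0]
contact_force: [-1.2, 1.1, 5.8]
opening: 0.24
```

Contact at 5.8 N, so I release gently.

Emit:
{"fn": "step_arm", "kwargs": {
  "targets": [
    [[0.27,0,0,0,0],[0.3,0,0,0,0],[0.35,0,0,0,0],[0.42,0,0,0,0],[0.5,0,0,0,0],[0.6,0,0,0,0],[0.65,0,0,0,0],[0.65,0,0,0,0]]
  ]
}}

```text
time: 8.83
eef_pos: [0.5724, 0.1975, 0.1398]
tcp_rot: [0.707, 0.707, -0.0, -0.0]
contact_force: [-0.7, -0.8, 0.5]
opening: 0.652
```

```bash
python3 m.py 5 .070 .572 .194
```

```text
[0.57240632 0.1975448  0.13981741] 0.6524160481776077
scene 0 183 [0.5715 0.1944] rms 0.0011
scene 1 184 [0.5713 0.1948] rms 0.001
scene 2 195 [0.5714 0.1945] rms 0.0011
scene amber z min [0.0754 0.0769 0.1389]
scene A 41 [0.566 0.094 0.142] [0.577 0.114 0.155]
scene B 215 [0.571 0.006 0.142] [0.595 0.028 0.186]
top A 129 [0.567 0.091 0.143] [0.588 0.113 0.191]
top B 143 [0.573 0.002 0.142] [0.594 0.024 0.188]
```

View pics/c5.png

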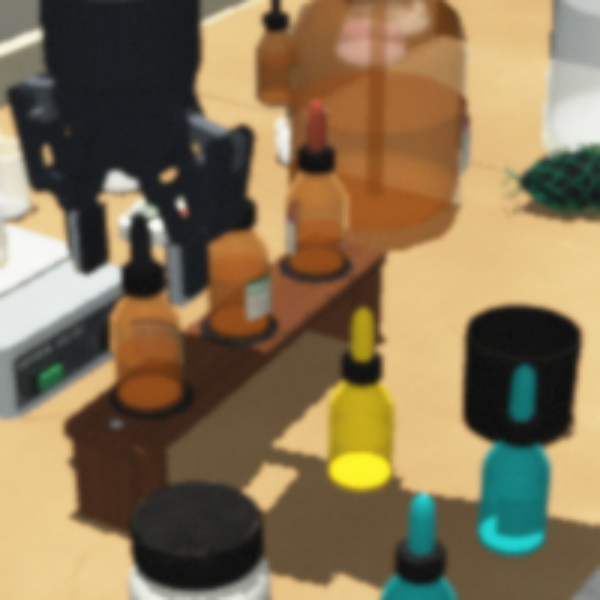

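The bottle stands free and upright on the mat, with its foot at crop (152,395). Next I retreat straight up.

Emit:
{"fn": "step_arm", "kwargs": {
  "targets": [
    [[0.65,0,0,-0.4,0],[0.65,0,0,-0.8,0],[0.65,0,0,-0.8,0],[0.65,0,0,-0.8,0],[0.65,0,0,0,0],[0.65,0,0,0,0],[0.65,0,0,0,0],[0.65,0,0,0,0],[0.65,0,0,0,0]]
  ]
}}

```text
time: 9.68
eef_pos: [0.5715, 0.1974, 0.2497]
tcp_rot: [0.708, 0.707, -0.002, -0.001]
contact_force: [1.0, -0.7, 0.0]
opening: 0.651
```

```bash
python3 m.py 6 .070 .572 .194; python3 - <<'E'
from h import *
for f in('scene6','top6'):
    c=pickle.load(open(f+'.pkl','rb'));P=cloud(c)
    for lo,hi in((.142,.153),(.158,.2)):
        m=(c['range_z']>0)&(P[...,2]>lo)&(P[...,2]<hi)&(np.hypot(P[...,0]-.572,P[...,1]-.194)<.025);q=P[m]
        if len(q):print(f,q.min(0).round(3),q.max(0).round(3))
E
```

```text
[0.57150733 0.19738414 0.24972301] 0.6505119655235537
scene 0 179 [0.5715 0.1946] rms 0.0009
scene 1 185 [0.5714 0.1947] rms 0.0011
scene 2 198 [0.5713 0.1946] rms 0.001
scene amber z min [0.0751 0.0764 0.1405]
scene A 247 [0.565 0.093 0.142] [0.589 0.117 0.186]
scene B 219 [0.571 0.005 0.142] [0.595 0.028 0.186]
top A 26 [0.57  0.091 0.145] [0.584 0.101 0.187]
top B 142 [0.572 0.002 0.142] [0.595 0.024 0.188]
scene6 [0.559 0.187 0.142] [0.582 0.207 0.153]
scene6 [0.564 0.19  0.158] [0.574 0.202 0.185]
```

View pics/c6.png

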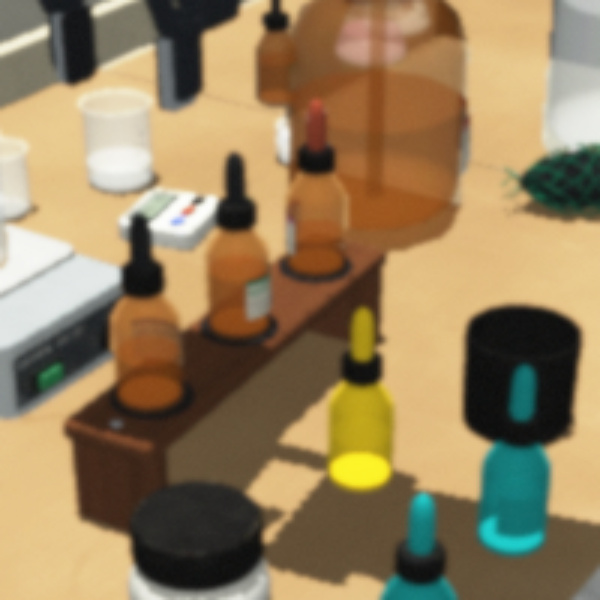

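```bash
python3 -c "
from plant import sign_off
print(sign_off())"
```

```text
the job is handed in; nothing more can be done
None
```

The amber dropper bottle now stands upright on the free mat at the left end of the riser, and I handed the job in at about 9.8 s. I gripped it by the cap collar, lowered it until I felt contact at about 6 N, released it gently and backed the gripper straight up.

- **Position:** in the scene camera the bottle's axis is at (0.571, 0.195). The mat centre is about (0.571, 0.194), so it is off by roughly 1–2 mm.
- **Upright:** its axis is the same at three heights to within 0.3 mm, and the top of the bulb is at z ≈ 0.185, as it should be on the riser.
- **Other bottles:** the two riser bottles are unchanged to within about 1–2 mm, which is measuring noise. The gripper is clear of everything.

Two checks fell short:
- **Mat centre from the top camera:** my mask there picked up a larger dark patch, so I dropped that reading. I used the scene-camera mat fit and a 90 mm extrapolation from the two riser bottles, which agreed to about 2 mm.
- **Final top view:** the arm hid the placed bottle and part of its neighbour. The final position therefore rests on the scene camera alone.

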